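Check a shut instrument box with the bridge height gauge

ROBOT

A 6-joint arm with a two-finger parallel gripper is mounted at the origin on the work surface. World frame = base frame: x ahead of the robot, y to its left, z up, the work surface at z = 0. Lengths are in m, angles in rad, forces in N, time in s.
With the tool pointing down it reaches from about 0.4 to 0.825 m from the base axis. Payload 7 kg.
Tool frame: the origin (TCP) lies at the very end of the fingers, on their centre line; the grasp point (between the pads) lies 19 mm behind it; x points along the fingers, y is the direction in which the jaws open and shut, and the axes are right-handed (so a half turn about x gives the same grasp; the last joint's range is limited). The gripper opens to 88 mm and grips with 3 to 60 N. Pads are 19 mm wide; open, the fingers measure 130 mm over their backs; the gripper's body (78 mm by 193 mm) begins 47 mm behind the grasp point.
Start: joints at [-0.863, 0.359, 0.012, 0, -1.224, -0.288], TCP at [0.275, -0.616, 0.227] pointing down, gripper open.
Joint ranges: [-3.07, 3.07], [-1.43, 2.12], [-1.02, 1.25], [-3.03, 1.67], [-3.05, -0], [-3.03, 3.03]. Speed limits (rad/s): [2.39, 2.39, 3.01, 3.14, 3.14, 3.14].

INTERFACE

Orientations are given as [roll, pitch, yaw] about the fixed x, y, z axes, in that order (R = Rz(yaw) Ry(pitch) Rx(roll)).
In Python, from station import arm gives the robot as it stands.
- The arm moves only by the shell command python3 -m inch 'ROWS' [OPENING] [FORCE]. ROWS is text: rows parted by semicolons, each of 6 numbers parted by spaces: the shift along the world's x, y, z in units of 30 mm (1.0 is 30 mm), then the turn, a rotation vector about the world's x, y, z in units of 5 degrees (1.0 is 5 degrees). In form: dx dy dz wx wy wz; .... A call has 1 to 12 rows; each row shifts and turns the commanded pose from where the row before left it; what a row does not reach is not made up. A row lasts 1/8 s, in which the tool goes at most 62.5 mm and 10.7 degrees, less where a joint would pass 70% of its speed; a pose out of reach is approached as far as the arm can. A call is refused whole if a number of a shift passes 1 or a number of a turn 1, either way. A call with a gripper value outside its range is refused whole. OPENING is the opening, from 0 (shut) to 1 (fully open), set as the call begins (- or left out, the last holds). The fingers move at their own pace and stop on an object; FORCE is the grip in N (left out, the last holds). Time passes only in rows, so rows that do not move let the fingers close. It gives the time, the measured TCP pose, the force and the opening at its end, in the units of the state.
- arm.get_state(): the state, without advancing time (a new reading comes with each control period).
- arm.grab_frame(name): name is "scene" or "top" or "wrist"; returns a dict with "frame" (384x512x3 uint8, red, green, blue), "range_z" (384x512 float32, m along the optical axis (not along the pixel's ray), 0 where there is no reading), "mtx" (3x3 intrinsics, pixels), "pose" (4x4, takes a point from camera to world coordinates). Camera axes: x right, y up, looking along -z (the intrinsics and any distortion apply to the point x, -y, -z); pixel columns grow to the right and rows downward; lengths in m; the calibration is good to about 2 mm. A picture is of the moment at which its call begins.
- arm.job_done(): hands the job in, once; it reports no verdict.
Trained networks look in a picture, given as the dict that the camera call returned (one of the last four; its "shot" number tells which), for a name from the list of things; names that differ only in an ending like _2 or _b are one class to them, and where a whole thing is asked for, a point or a joint stands for the part that bears it (a point fixed in the world has none). Each returns a list of dicts, best first, with "confidence" (0 to 1); they miss things now and then, are a little off and sometimes report something else, mostly with a low value. They report only what shows in the picture. A call takes as long as a camera call. They do not tell look-alikes from the thing itself.
- arm.search_frame(picture, target): "extent" ([centre column, centre row, width, height] as shares, 0 to 1, of the picture: columns of its width, rows of its height, round what is visible of it).
- arm.masks_of(picture, target): "mask" (384x512 bool, what is visible of it) and "extent" ([centre column, centre row, width, height] as shares, 0 to 1, of the picture: columns of its width, rows of its height, round what is visible of it).
- arm.place_of(picture, target): "position" ([column, row] as shares, 0 to 1, of the picture: columns of its width, rows of its height: a listed point, or the origin of a listed thing).
The state is a dict: "t": time; "q": joint angles; "qd": joint speeds; "joint_efforts": joint torques, N m; "eef_pos": TCP position; "ee_rot": TCP orientation; "force": force on the tool from outside, world axes, zero at the start; "moment": the same for the moment, N m; "width": finger opening in m.
Only numpy, scipy, OpenCV 4.12 (cv2) and the standard library are available. Lean on these libraries where they do the work, as an engineer would, in place of code of your own. Each camera call takes 0.05 s, during which the arm holds its last target. There are 200 camera calls.

TASK

Before the small white box with the round orange label goes into the steriliser, check that its lid is fully home: pick up the aluminium bridge gauge by its yellow grip and lower it squarely over that box, one leg beside each long side, until its legs stand on the bench and its sprung foot rests on the orange label and reads the box's height. Set it down before you let go, and leave it standing there. Do not shift the box or disturb the plain white box and the blue case.

Things in the scene. Friction and masses are not known exactly. Their poses are not given: they have to be found in the camera images.
- gauge: Loose aluminium bridge gauge, 0.4-0.6 kg, standing. Origin: middle of its yellow grip, over the foot, 110 mm above the leg soles. z up, y from leg to leg. Grip 30 mm (y) by 26 mm (x), 32 mm below to 30 mm above the origin: pinch along y. Under it a crossbar 110 mm (y) by 44 mm (x), 12 mm thick; legs 10 mm thick at its ends, 90 mm clear between them, under a crossbar 66 mm above the soles.
- reading (a joint): Gauge reading, m: how far its sprung foot (steel disc, 18 mm across) is pushed up from the level of the leg soles; 0 when free, at most 0.055. With the gauge standing it is the height of what is under the foot. A soft spring (0.3 to 1.2 N) pushes the foot down; the gauge's weight overcomes it. A red pointer on the grip rises with it.
- label (a point): Centre of the round orange label (30 mm across) on the lid of the loose white box to check, 34 mm above the bench. Box 64 mm along x, 44 mm along y, 34 mm high, about 0.18 to 0.35 kg; the point's axes are the box's, z up. The gauge's y axis goes along this y (either way round), so that its legs pass the long sides.
- plain_box: Bystander: plain white box without a label, 68 mm (x) by 46 mm (y), 46 mm high; origin at the centre of its underside.
- blue_case: Bystander: blue case, 60 mm (x) by 44 mm (y), 24 mm high; origin at the centre of its underside.
Mind the look-alikes: they are no part of the job. Of the things shaped like the gauge, the aluminium one is meant.

How it is judged:
On the way, in this order (a step that is already met when the one before it is completed fails the run):
1. the gauge is held, lifted clear above the bench (height (world z) of gauge above 0.15 m and contact force between the fingers and gauge above 0.5 N), for 0.1 s.
2. still held, the gauge stands (within 8 mm) on the bench astride the labelled box, its foot on the label (angle between the y axis of gauge and the y axis of label, either way round below 0.35 rad and horizontal distance between gauge and label below 0.015 m and height (world z) of gauge below 0.118 m and angle between gauge's own z axis and vertical below 0.1 rad and value of joint reading between 0.03 and 0.038 m and contact force between the fingers and gauge above 0.5 N), for 0.1 s.
At the end, for the whole second after the job is handed in: The gauge stands upright on the bench (tilt under 0.1 rad, height within 8 mm), released and at rest, its centre within 15 mm of the label's centre, its legs beside the long sides (within 0.35 rad of square), reading 30 to 38 mm (angle between the y axis of gauge and the y axis of label, either way round below 0.35 rad and horizontal distance between gauge and label below 0.015 m and height (world z) of gauge below 0.118 m and angle between gauge's own z axis and vertical below 0.1 rad and value of joint reading between 0.03 and 0.038 m and contact force between the fingers and gauge below 0.1 N and linear speed of gauge below 0.02 m/s); the robot touches nothing.
It fails at once if the labelled box is shifted by more than 15 mm (distance of label from where it was at the start of the episode above 0.015 m).
It fails at once if the plain box is shifted by more than 15 mm (distance of plain_box from where it was at the start of the episode above 0.015 m).
It fails at once if the blue case is shifted by more than 15 mm (distance of blue_case from where it was at the start of the episode above 0.015 m).
It also fails if it takes over 38 s, if anything falls off the work surface, if the arm or the gripper's body presses on something with over 40 N, if the wrist force passes 120 N, or if a joint passes its speed limit or range.

## Working session

There is one attempt and no reset: what is moved stays moved. The work goes in short steps, Python scripts to look and compute and a shell command to move; the robot and the scene stay as the last step left them, time stands still between calls to the robot, and variables do not carry over. Pictures are saved under pics/ and viewed, about 8 in all and at most 12, crops included, and the job is handed in when it is done.

```bash
ls; mkdir -p pics; cat > h.py <<'E'
import numpy as np, cv2
from station import arm
def world(f,u,v,z=None):
    """pixel -> world, by depth, or on plane z"""
    K=f["mtx"];P=f["pose"]
    d=np.array([(u-K[0,2])/K[0,0],-(v-K[1,2])/K[1,1],-1.])
    if z is None: s=f["range_z"][int(round(v)),int(round(u))]
    else: s=(z-P[2,3])/(P[:3,:3]@d)[2]
    return P[:3,:3]@(d*s)+P[:3,3]
def cloud(f):
    K=f["mtx"];P=f["pose"];h,w=f["range_z"].shape
    u,v=np.meshgrid(np.arange(w),np.arange(h));r=f["range_z"]
    c=np.stack([(u-K[0,2])/K[0,0]*r,-(v-K[1,2])/K[1,1]*r,-r],-1)
    return c@P[:3,:3].T+P[:3,3]
E
python3 - <<'E'
from h import *
ims=[]
for n in("scene","top"):
    f=arm.grab_frame(n); ims.append(f["frame"])
    print(n,f.keys(),f["mtx"].round(1).tolist(),f["pose"].round(3).tolist())
    for t in("gauge","label","plain_box","blue_case"):
        for r in arm.search_frame(f,t):
            e=np.array(r["extent"])*[512,384,512,384]; print(t,round(r["confidence"],2),e.round(), world(f,e[0],e[1]).round(3))
        for r in arm.place_of(f,t):
            p=np.array(r["position"])*[512,384]; print("  place",t,round(r["confidence"],2),p.round(), world(f,*p).round(3))
cv2.imwrite("pics/a.png",cv2.resize(np.vstack(ims)[...,::-1],None,fx=.78,fy=.78))
cv2.imwrite("pics/top.png",cv2.resize(ims[1],None,fx=1.5,fy=1.5)[...,::-1])
cv2.imwrite("pics/scene.png",cv2.resize(ims[0],None,fx=1.5,fy=1.5)[...,::-1])
print(arm.get_state())
E
```

```text
pics
scene dict_keys(['frame', 'range_z', 'mtx', 'pose', 'shot']) [[495.7, 0.0, 246.5], [0.0, 495.7, 188.2], [0.0, 0.0, 1.0]] [[-0.63, -0.549, 0.55, 1.046], [0.777, -0.432, 0.458, 0.454], [-0.014, 0.715, 0.699, 0.788], [0.0, 0.0, 0.0, 1.0]]
gauge 0.88 [172. 211.  35.  73.] [ 0.626 -0.087  0.078]
gauge 0.86 [237. 129.  31.  66.] [ 0.347 -0.152  0.078]
gauge 0.81 [318. 184.  56.  78.] [0.387 0.098 0.079]
gauge 0.74 [231. 173.  54.  72.] [ 0.47  -0.067  0.076]
  place gauge 0.88 [233. 157.] [ 0.46  -0.068  0.115]
  place gauge 0.73 [319. 161.] [0.376 0.088 0.129]
  place gauge 0.65 [234. 111.] [ 0.343 -0.164  0.123]
  place gauge 0.64 [167. 189.] [ 0.62  -0.1    0.125]
label 0.58 [286. 241.  35.  38.] [0.518 0.112 0.033]
  place label 0.81 [283. 232.] [0.503 0.096 0.033]
plain_box 0.73 [359. 283.  47.  49.] [0.526 0.277 0.046]
blue_case 0.65 [138. 173.  31.  28.] [ 0.56  -0.272  0.024]
  place blue_case 0.76 [138. 174.] [ 0.56  -0.272  0.024]
top dict_keys(['frame', 'range_z', 'mtx', 'pose', 'shot']) [[466.4, 0.0, 249.6], [0.0, 466.4, 194.3], [0.0, 0.0, 1.0]] [[0.018, 0.994, -0.107, 0.3
[... 805 characters left out ...]
_case 0.57 [365. 175.] [ 0.549 -0.276  0.024]
{'t': 0.9, 'q': array([-8.62885307e-01,  3.58580646e-01,  1.18731261e-02, -1.10201008e-05,
       -1.22408497e+00, -2.88118472e-01]), 'qd': array([-1.05421451e-03, -1.00419237e-03, -1.59606657e-05, -7.12388796e-04,
        3.32782463e-04,  1.44566915e-03]), 'joint_efforts': array([ 1.08640117e-03, -5.82353997e+01,  2.93299592e+01,  7.00267866e+00,
        1.24125395e-02, -1.42769346e-05]), 'eef_pos': array([ 0.27509236, -0.61636434,  0.22656006]), 'ee_rot': array([-0.06663819,  1.57078527,  0.35315061]), 'force': array([-0.50552965, -0.34588351,  0.34826988]), 'moment': array([ 0.03513674, -0.04775249, -0.03613631]), 'width': 0.08715506157003572}
```

View pics/top.png

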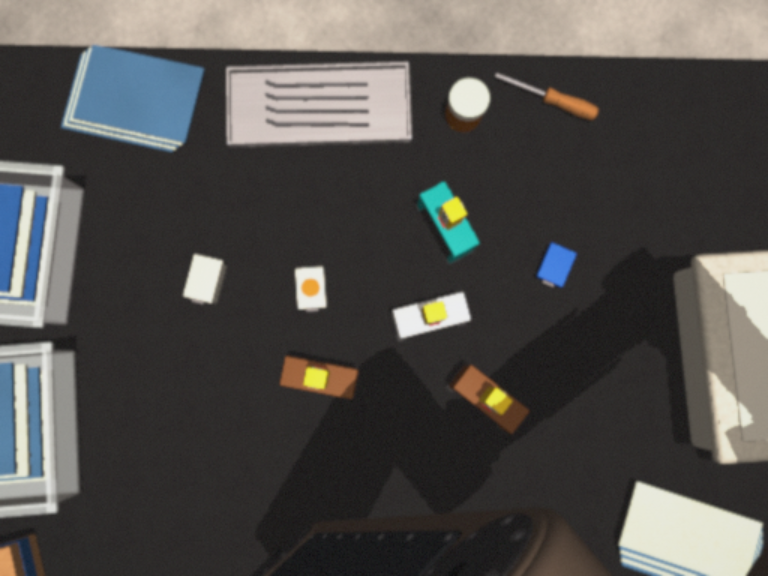

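View pics/scene.png

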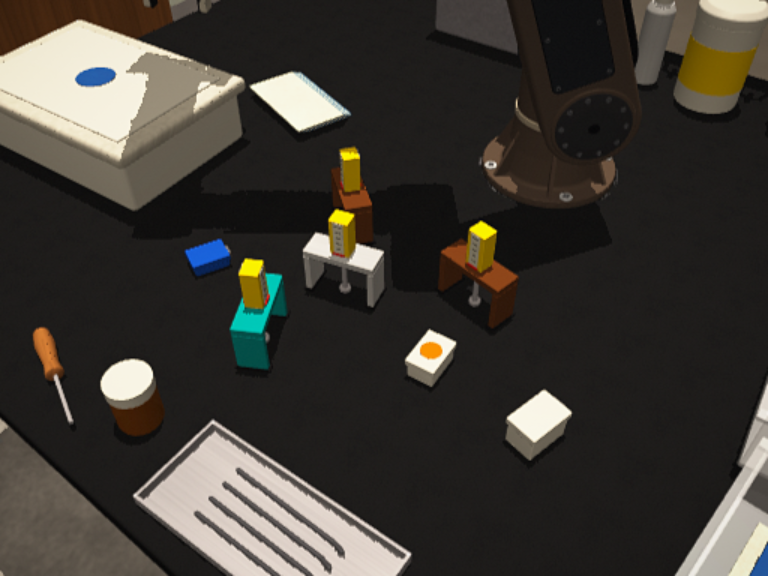

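The top view shows four gauge shapes:
- aluminium (silver-white), at (432,312)
- teal, at (449,220)
- brown, at (318,377)
- brown, at (490,398)

The silver-white one fits "aluminium". The orange-label box is at (310,288), the plain box at (203,279) and the blue case at (557,264). Next I'll measure both and confirm with a crop.

```bash
python3 - <<'E'
from h import *
fs={n:arm.grab_frame(n) for n in("scene","top")}
def rect(C,c,r,z0,z1):
    m=(np.hypot(C[...,0]-c[0],C[...,1]-c[1])<r)&(C[...,2]>z0)&(C[...,2]<z1)
    P=C[m]; (x,y),(w,h),a=cv2.minAreaRect((P[:,:2]*1000).astype(np.float32))
    if w<h: a+=90; w,h=h,w
    print("  ctr",round(x),round(y),"size",round(w),round(h),"long axis deg",round((a+90)%180-90,1),"z",P[:,2].mean().round(4),"n",len(P))
for n,f in fs.items():
    C=cloud(f);print(n)
    for nm,a in(("bar",(( .455,-.083),.075,.068,.090)),("grip",((.455,-.083),.04,.128,.155)),("box",((.507,.1),.055,.027,.042)),("brown",((.36,.077),.075,.068,.09)),("plain",((.512,.258),.06,.038,.055))):
        print(nm);rect(C,*a)
# two-view triangulation of gauge origin and label
def ray(f,p):
    K=f["mtx"];d=f["pose"][:3,:3]@np.array([(p[0]-K[0,2])/K[0,0],-(p[1]-K[1,2])/K[1,1],-1]);return f["pose"][:3,3],d/np.linalg.norm(d)
for t,a in(("gauge",(.455,-.075)),("label",(.507,.1))):
    A=np.zeros((3,3));b=np.zeros(3)
    for n,f in fs.items():
        ps=[np.array(r["position"])*[512,384] for r in arm.place_of(f,t)]
        if not ps: print("missed",n); continue
        p=min(ps,key=lambda p:np.hypot(*(world(f,*p,.1 if t=="gauge" else .034)[:2]-a)))
        o,d=ray(f,p);M=np.eye(3)-np.outer(d,d);A+=M;b+=M@o
    print(t,np.linalg.solve(A,b).round(4))
a=fs["scene"]["frame"][110:260,150:350];b=fs["top"]["frame"][140:290,190:390]
cv2.imwrite("pics/crop.png",cv2.resize(np.hstack([a,b])[...,::-1],None,fx=2,fy=2,interpolation=cv2.INTER_CUBIC))
E
```

```text
scene
bar
  ctr 460 -83 size 111 48 long axis deg -74.2 z 0.0773 n 742
grip
  ctr 461 -83 size 31 28 long axis deg -77.3 z 0.1372 n 183
box
  ctr 503 105 size 67 45 long axis deg 4.4 z 0.0334 n 589
brown
  ctr 364 84 size 113 47 long axis deg 80.6 z 0.0773 n 758
plain
  ctr 511 271 size 74 47 long axis deg -11.9 z 0.0452 n 877
top
bar
  ctr 459 -86 size 110 44 long axis deg -74.5 z 0.0776 n 740
grip
  ctr 459 -85 size 30 27 long axis deg -76.0 z 0.1392 n 182
box
  ctr 500 102 size 68 44 long axis deg 6.0 z 0.0333 n 514
brown
  ctr 363 82 size 110 44 long axis deg 80.3 z 0.0776 n 765
plain
  ctr 510 269 size 72 48 long axis deg -12.5 z 0.0451 n 590
gauge [ 0.4625 -0.0817  0.1164]
label [0.5064 0.1049 0.038 ]
```

View pics/crop.png

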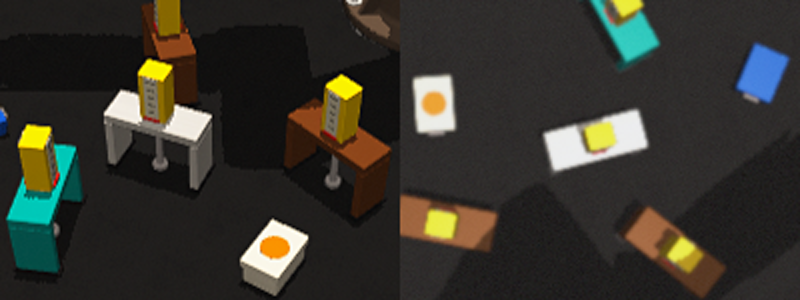

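Confirmed: the silver-white gauge, at left-crop (160,110), is the aluminium one. Its neighbours are brown or teal. It stands at about (0.460,-0.085) with its y axis at 105°. The box is at about (0.502,0.104) with its y axis at about 95°. I'm approaching at height.

```bash
python3 -m inch '0 0 1 0 0 0; 0 0 1 0 0 0; 0.35 1 0 0 0 -0.2; 0.35 1 0 0 0 -0.2; 0.35 1 0 0 0 -0.2; 0.35 1 0 0 0 -0.2; 0.35 1 0 0 0 -0.2; 0.35 1 0 0 0 -0.2; 0.35 1 0 0 0 -0.2; 0.35 1 0 0 0 -0.2; 0.35 1 0 0 0 -0.2; 0.35 1 0 0 0 0' 1 20
python3 -m inch '0.35 1 0 0 0 0; 0.35 1 0 0 0 0; 0.35 1 0 0 0 0; 0.35 1 0 0 0 0; 0.35 1 -0.3 0 0 0; 0.35 1 -0.3 0 0 0; 0.35 1 -0.4 0 0 0; 0.2 0.7 0 0 0 0; 0 0 0 0 0 0; 0 0 0 0 0 0'
python3 - <<'E'
from h import *
f=arm.grab_frame("wrist");cv2.imwrite("pics/w1.png",f["frame"][...,::-1])
C=cloud(f);P=C[(C[...,2]>.128)&(C[...,2]<.155)&(np.hypot(C[...,0]-.46,C[...,1]+.085)<.05)]
print(cv2.minAreaRect((P[:,:2]*1000).astype(np.float32)) if len(P)>5 else len(P))
s=arm.get_state();print(s["t"],s["eef_pos"],s["ee_rot"],s["force"])
E
```

```text
t: 2.7
eef_pos: [0.3803, -0.3154, 0.2868]
ee_rot: [-0.557, 1.57, -0.294]
force: [2.0, -0.3, 0.0]
width: 0.0877
t: 3.95
eef_pos: [0.4595, -0.0856, 0.2567]
ee_rot: [-0.23, 1.571, 0.033]
force: [-0.6, -0.0, -0.6]
width: 0.0875
((460.09844970703125, -84.19384765625), (27.717374801635742, 29.93271827697754), 15.415412902832031)
4.0 [ 0.45946128 -0.08582094  0.25674009] [-0.33226041  1.57051709 -0.06977375] [ 0.41479202 -0.15122411 -0.37608208]
```

View pics/w1.png

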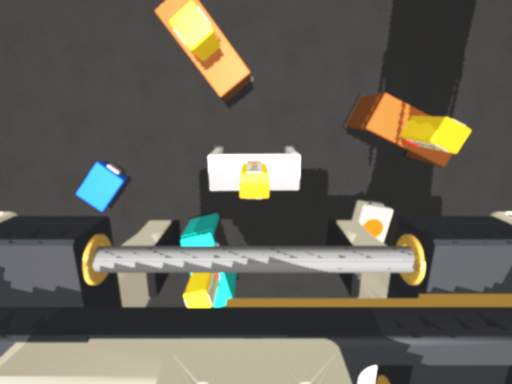

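The wrist view shows the aluminium gauge square to the jaws, with its grip at (254,180). Position and angle agree with the first measurement. I'm lowering and gripping.

```bash
python3 -m inch '0 0.05 -1 0 0 0; 0 0 -1 0 0 0; 0 0 -1 0 0 0; 0 0 -1 0 0 0; 0 0 -0.8 0 0 0; 0 0 -0.6 0 0 0; 0 0 0 0 0 0'
python3 -m inch '0 0 0 0 0 0; 0 0 0 0 0 0; 0 0 0 0 0 0; 0 0 0 0 0 0; 0 0 0 0 0 0; 0 0 0 0 0 0' 0 30
```

```text
t: 4.88
eef_pos: [0.4586, -0.0847, 0.0937]
ee_rot: [3.081, 1.568, -2.941]
force: [-1.2, -0.4, -1.1]
width: 0.0873
t: 5.62
eef_pos: [0.4596, -0.0838, 0.0946]
ee_rot: [2.654, 1.571, 2.917]
force: [-0.8, -0.1, 0.2]
width: 0.0333
```

```bash
python3 -m inch '0 0 0 0 0 0; 0 0 0 0 0 0; 0 0 0.5 0 0 0; 0 0 1 0 0 0; 0 0 1 0 0 0; 0 0 1 0 0 0; 0 0 1 0 0 0; 0 0 0 0 0 0; 0 0 0 0 0 0'
python3 - <<'E'
from h import *
f=arm.grab_frame("scene");cv2.imwrite("pics/s2.png",f["frame"][60:300,60:400,::-1])
t=arm.grab_frame("top");C=cloud(t)
m=(np.hypot(C[...,0]-.503,C[...,1]-.104)<.055)&(C[...,2]>.027)&(C[...,2]<.042)
print("box",cv2.minAreaRect((C[m][:,:2]*1000).astype(np.float32)))
for n,g in(("scene",f),("top",t)):
    C=cloud(g);hsv=cv2.cvtColor(g["frame"],cv2.COLOR_RGB2HSV)
    o=(hsv[...,0]>8)&(hsv[...,0]<20)&(hsv[...,1]>150)&(hsv[...,2]>120)&(np.hypot(C[...,0]-.503,C[...,1]-.104)<.03)&(C[...,2]>.027)
    print(n,"orange",o.sum(),C[o].mean(0).round(4),(C[o].max(0)/2+C[o].min(0)/2).round(4))
    b=(np.hypot(C[...,0]-.46,C[...,1]+.085)<.075)&(C[...,2]>.19)&(C[...,2]<.205)&(hsv[...,1]<60)
    if b.sum()>20: print("bar",b.sum(),C[b][:,2].mean(),cv2.minAreaRect((C[b][:,:2]*1000).astype(np.float32)))
s=arm.get_state();print(s["t"],s["eef_pos"],s["ee_rot"],s["force"],s["width"])
E
```

```text
t: 6.75
eef_pos: [0.4584, -0.0837, 0.2278]
ee_rot: [2.681, 1.568, 2.943]
force: [-0.1, -0.1, -7.2]
width: 0.0296
box ((0.0, 0.0), (0.0, 0.0), 0.0)
scene orange 134 [0.5017 0.1034 0.034 ] [0.5018 0.103  0.0343]
bar 184 0.19933589202382135 ((474.3215637207031, -71.62464141845703), (43.367576599121094, 115.99385070800781), 34.154014587402344)<stdin>:9: RuntimeWarning: Mean of empty slice.
  ret = um.true_divide(
Traceback (most recent call last):
ValueError: zero-size array to reduction operation maximum which has no identity
```

View pics/s2.png

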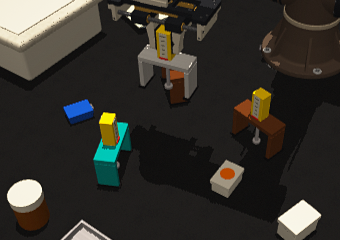

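The gauge is held upright and level at (165,65) in the crop. The label is at (227,175), clear of everything, and the orange centroid is (0.502,0.103). I'm carrying it over and turning -10°.

```bash
python3 -m inch '0.1 0.5 0 0 0 -0.2; 0.2 0.9 0 0 0 -0.3; 0.2 0.9 0 0 0 -0.3; 0.2 0.9 0 0 0 -0.3; 0.2 0.9 0 0 0 -0.3; 0.2 0.9 0 0 0 -0.3; 0.2 0.8 0 0 0 -0.2; 0.08 0.43 0 0 0 -0.1; 0 0 -0.5 0 0 0; 0 0 -0.5 0 0 0; 0 0 -0.4 0 0 0; 0 0 0 0 0 0'
python3 - <<'E'
from h import *
f=arm.grab_frame("scene");w=arm.grab_frame("wrist");s=arm.get_state()
print(s["t"],s["eef_pos"],np.degrees(s["ee_rot"][2]-s["ee_rot"][0]),s["force"],s["width"])
for n,g in(("scene",f),("wrist",w)):
    C=cloud(g);hsv=cv2.cvtColor(g["frame"],cv2.COLOR_RGB2HSV)
    d=np.hypot(C[...,0]-.503,C[...,1]-.104)
    B=(d<.055)&(C[...,2]>.027)&(C[...,2]<.042)
    o=(hsv[...,0]>8)&(hsv[...,0]<20)&(hsv[...,1]>150)&(hsv[...,2]>100)&B
    if o.sum(): print(n,"orange",o.sum(),C[o].mean(0).round(4))
    if B.sum()>20: print("box",B.sum(),cv2.minAreaRect((C[B][:,:2]*1000).astype(np.float32)))
    b=(d<.09)&(C[...,2]>.14)&(C[...,2]<.175)&(hsv[...,1]<60)
    if b.sum()>20: print("bar",b.sum(),np.percentile(C[b][:,2],50),cv2.minAreaRect((C[b][:,:2]*1000).astype(np.float32)))
cv2.imwrite("pics/s3.png",np.hstack([cv2.resize(f["frame"][100:300,180:380],(384,384)),cv2.resize(w["frame"],(400,384))])[...,::-1])
E
```

```text
t: 8.35
eef_pos: [0.5001, 0.1021, 0.1862]
ee_rot: [-2.718, 1.568, -2.63]
force: [0.0, 0.2, -4.9]
width: 0.0297
8.45 [0.50118121 0.10273173 0.18771126] 5.038487862565452 [ 0.23537277 -0.26943885 -5.30787657] 0.029931894627645002
scene orange 132 [0.5018 0.1032 0.034 ]
box 592 ((503.767822265625, 104.51588439941406), (65.29476928710938, 44.76095962524414), 5.0761799812316895)
bar 1079 0.16829557932793004 ((500.65814208984375, 103.61573791503906), (46.90506362915039, 110.83370971679688), 5.186732769012451)
wrist orange 244 [0.5032 0.1032 0.0338]
box 1472 ((489.9364013671875, 102.128662109375), (45.68739700317383, 43.70867156982422), 5.373720169067383)
bar 4613 0.1697276796267332 ((489.6967468261719, 102.03243255615234), (22.363059997558594, 109.79949951171875), 5.188743591308594)
```

View pics/s3.png

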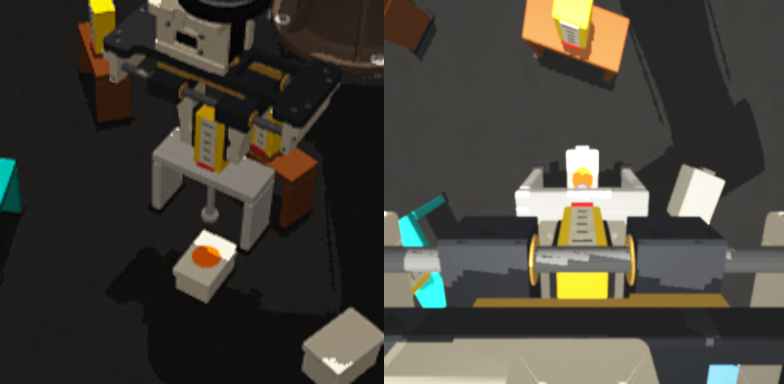

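The gauge hangs square over the box. The bar is at 5.2° and the box at 5.1°. Their centres are within about 2 mm, and the foot is above the label at left (208,215). I'm lowering it.

```bash
python3 -m inch '0.05 0 -0.5 0 0 0; 0 0 -0.5 0 0 0; 0 0 -0.5 0 0 0; 0 0 -0.5 0 0 0; 0 0 -0.5 0 0 0; 0 0 -0.25 0 0 0; 0 0 -0.15 0 0 0; 0 0 0 0 0 0; 0 0 0 0 0 0'
python3 -m inch '0 0 -0.1 0 0 0; 0 0 -0.05 0 0 0; 0 0 0 0 0 0; 0 0 0 0 0 0'
```

```text
t: 9.57
eef_pos: [0.5027, 0.1031, 0.101]
ee_rot: [0.382, 1.57, 0.47]
force: [-0.6, -0.6, -5.2]
width: 0.0302
t: 10.07
eef_pos: [0.5027, 0.1031, 0.0962]
ee_rot: [0.386, 1.57, 0.474]
force: [0.2, -0.3, -5.1]
width: 0.03
```

```bash
python3 -m inch '0 0 -0.05 0 0 0; 0 0 0 0 0 0; 0 0 0 0 0 0'
python3 -m inch '0 0 -0.05 0 0 0; 0 0 0 0 0 0; 0 0 0 0 0 0'
```

```text
t: 10.45
eef_pos: [0.5026, 0.1031, 0.0946]
ee_rot: [0.46, 1.571, 0.548]
force: [0.3, 0.4, -4.6]
width: 0.0304
t: 10.82
eef_pos: [0.5029, 0.1031, 0.0945]
ee_rot: [-0.047, 1.57, 0.042]
force: [-4.2, -0.2, 10.5]
width: 0.0297
```

The contact force shows the legs standing on the bench. One check before letting go.

```bash
cat > chk.py <<'E'
import sys
from h import *
f=arm.grab_frame("scene");s=arm.get_state()
print(s["t"],s["eef_pos"],s["force"],s["width"])
C=cloud(f);hsv=cv2.cvtColor(f["frame"],cv2.COLOR_RGB2HSV)
d=np.hypot(C[...,0]-.503,C[...,1]-.104)
for n,m in(("bar",(d<.075)&(C[...,2]>.07)&(C[...,2]<.09)&(hsv[...,1]<60)),("grip top",(d<.04)&(C[...,2]>.13)&(C[...,2]<.15)&(hsv[...,1]>120)),("box",(d<.05)&(C[...,2]>.028)&(C[...,2]<.04))):
    if m.sum()>20: print(n,m.sum(),"z",C[m][:,2].mean().round(4),cv2.minAreaRect((C[m][:,:2]*1000).astype(np.float32)))
for t in("plain_box","blue_case","label"):
    for r in arm.place_of(f,t)[:1]: p=np.array(r["position"])*[512,384];print(t,world(f,*p).round(3))
cv2.imwrite(sys.argv[1],cv2.resize(f["frame"][140:290,200:400],(800,600),interpolation=cv2.INTER_CUBIC)[...,::-1])
E
python3 chk.py pics/s4.png
```

```text
10.875 [0.50287148 0.1030652  0.09449019] [-3.94846205  0.04691689  9.98244149] 0.02976320271397215
bar 777 z 0.077 ((502.72900390625, 104.71086883544922), (46.602394104003906, 110.74870300292969), 4.596043586730957)
grip top 70 z 0.138 ((505.0386657714844, 104.17216491699219), (24.9514217376709, 32.40192794799805), 0.3756083548069)
box 371 z 0.0338 ((518.1482543945312, 93.89381408691406), (38.720664978027344, 69.13262939453125), 7.088237762451172)
plain_box [0.536 0.281 0.045]
blue_case [ 0.568 -0.267  0.02 ]
label [0.511 0.104 0.038]
```

View pics/s4.png

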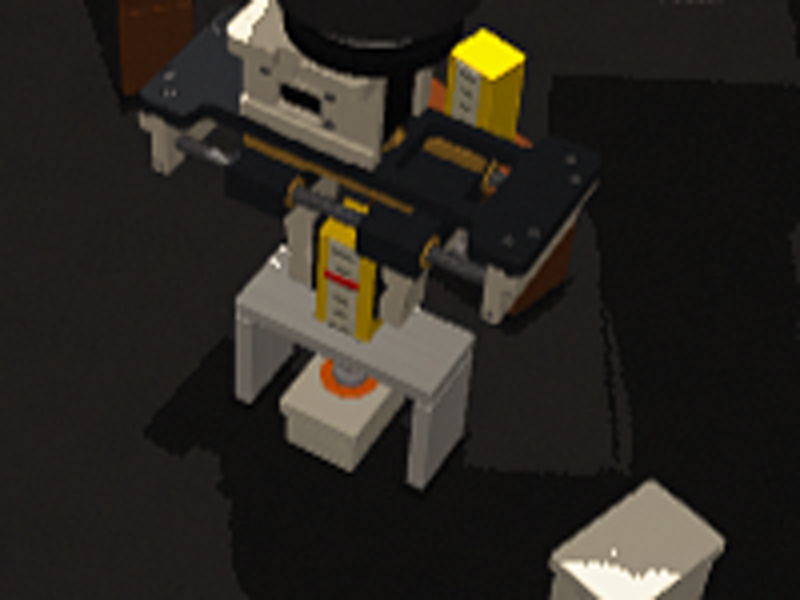

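The gauge stands astride the box. Its foot is centred on the label at (348,375), the red pointer is up at (342,280), and the crossbar top is at 77 mm as expected. I'm easing the preload, opening and retreating.

```bash
python3 -m inch '0 0 0.04 0 0 0; 0 0 0 0 0 0'
python3 -m inch '0 0 0 0 0 0; 0 0 0 0 0 0; 0 0 0 0 0 0; 0 0 0 0 0 0; 0 0 0 0 0 0; 0 0 0 0 0 0' 1
python3 -m inch '0 0 0.4 0 0 0; 0 0 0.8 0 0 0; 0 0 1 0 0 0; 0 0 1 0 0 0; 0 0 1 0 0 0; 0 0 1 0 0 0; 0 0 0 0 0 0; 0 0 0 0 0 0'
python3 chk.py pics/s5.png
```

```text
t: 11.28
eef_pos: [0.5026, 0.1031, 0.0945]
ee_rot: [0.103, 1.57, 0.192]
force: [-1.5, 0.6, 2.4]
width: 0.0295
t: 12.02
eef_pos: [0.5025, 0.103, 0.0943]
ee_rot: [2.596, 1.571, 2.684]
force: [-0.3, 0.5, -0.4]
width: 0.0838
t: 13.02
eef_pos: [0.5022, 0.1029, 0.2504]
ee_rot: [1.21, 1.57, 1.298]
force: [-0.5, 0.0, -0.2]
width: 0.0878
13.075 [0.50201533 0.10284509 0.24990393] [-0.85907039  0.12877212 -0.04804999] 0.0877086322548139
bar 864 z 0.0772 ((502.13812255859375, 105.17002868652344), (47.83277893066406, 110.8038330078125), 5.111678123474121)
grip top 205 z 0.1383 ((502.5431823730469, 105.17822265625), (26.449783325195312, 30.544050216674805), 4.907049655914307)
box 370 z 0.0336 ((517.9329223632812, 93.94384765625), (39.25502395629883, 68.84198760986328), 4.359956741333008)
plain_box [0.539 0.281 0.044]
blue_case [ 0.558 -0.272  0.021]
label [0.507 0.097 0.034]
```

View pics/s5.png

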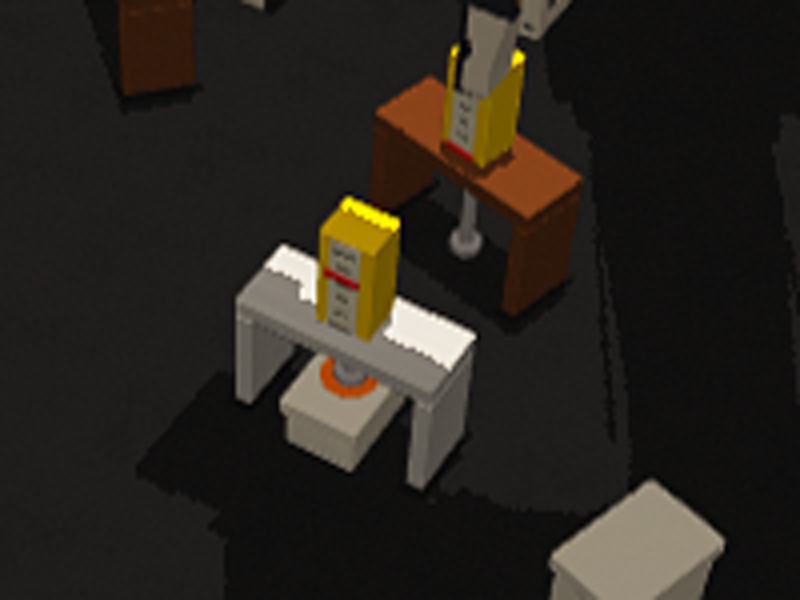

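The gauge stands free at (355,330). Its foot is on the label at (348,375), its pointer is up, and the gripper is well clear. I'm handing it in.

```bash
python3 -c "
from station import arm
print(arm.job_done())"
```

```text
the job is handed in; nothing more can be done
None
```

The aluminium gauge is standing released over the orange-labelled box, with its foot on the label, and I handed the job in at about 13 s. I picked it up by the yellow grip, set it down until the wrist force showed its legs on the bench, then let go and raised the arm clear.

**Last checks:**
- **Gauge position:** its centre measured (0.502, 0.105), about 2 mm from the label as measured before lowering (0.502, 0.103). It is within about 1° of square.
- **Standing height:** the crossbar top is at 77 mm and the grip top at 138 mm, against the 78 and 140 mm expected for a gauge on the bench.
- **Reading:** I didn't read it as a number. The red pointer is clearly raised and the lid under the foot measures about 33.6 mm high.
- **Box and bystanders:** in the pictures, the labelled box and plain box stayed in place during set-down and release. The blue case, outside those crops, was checked only by the network.

**Disagreements:** the networks' point for the label, now partly hidden by the gauge, came out up to about 8 mm off my own colour measurement. I went with the colour measurement. The network's plain-box point was also about 13 mm from the earlier scene-camera figure, but that one was the centre of a bounding box, so the two don't compare directly.

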